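# Release a microscope objective from its clamp and show it to the inspection camera

### The arm

A 6-joint arm with a two-finger parallel gripper is mounted at the origin on the work surface; the furniture and walls round the work are solid. World frame = base frame: x ahead of the robot, y to its left, z up, the work surface at z = 0. Lengths are in mm, angles in rad, forces in N, time in s.
With the tool pointing down it reaches from about 350 to 975 mm from the base axis. Payload 7.1 kg.
Tool frame: the origin (TCP) lies at the very end of the fingers, on their centre line; the grasp point (between the pads) lies 19 mm behind it; z points along the fingers, y is the line along which they close (so a half turn about z gives the same grasp; the last joint's range is limited). The gripper opens to 88 mm and grips with 3 to 60 N. Pads are 20 mm wide; open, the fingers measure 115 mm over their backs; the gripper's body (75 mm by 178 mm) begins 61 mm behind the grasp point.
Start: joints at [1.273, 0.423, 1.63, -0, 1.089, -0.019], TCP at [171.97, 600.859, 222.675] pointing down, gripper open.
Joint ranges: [-3, 3], [-0.9, 2.11], [0.09, 2.58], [-1.31, 4.45], [0.11, 2.69], [-2.54, 2.54]. Speed limits (rad/s): [2.39, 2.39, 3.01, 3.14, 3.14, 3.14].

### API

Orientations are given as a rotation vector (axis times angle).
In Python, from workcell import get_obs, get_image, job, models gives the robot as it stands.
- The arm moves only by the tool jog_arm, never from a script. Its argument "increments" is one flat list of numbers, 7 for each row, row after row: the turn, a rotation vector about the tool's x, y, z in degrees, then the shift along the tool's x, y, z in mm, then the opening in per cent of the stroke, from 0 (shut) to 100 (fully open). A call has 1 to 12 rows; each row shifts and turns the commanded pose from where the row before left it, along the tool's axes as they then stand; what a row does not reach is not made up. A row lasts 1/8 s, in which the tool goes at most 62.5 mm and 10.7 degrees, less where a joint would pass 70% of its speed; a pose out of reach is approached as far as the arm can. A call is refused whole if a number of a shift passes 62.5 or a number of a turn 10.7, either way. A call with a gripper value outside its range is refused whole. The fingers move at their own pace and stop on an object; the grip force is fixed at half the most. Time passes only in rows, so rows that do not move let the fingers close. It gives the time, the measured TCP pose, the force, the opening and the grip force at its end, in the units of the state.
- get_obs(): the state, without advancing time (a new reading comes with each control period).
- get_image(name): name is "side" or "top"; returns a dict with "pixels" (480x640x3 uint8, blue, green, red), "depth" (480x640 float32, mm along the optical axis (not along the pixel's ray), 0 where there is no reading), "fx", "fy", "cx", "cy" (pixels), "k1" (the pictures are not rectified: a ray, as slopes to the right and down, at radius r is drawn at 1 + k1 r^2 times it, then the intrinsics apply), "cam_to_world" (4x4, takes a point from camera to world coordinates). Camera axes: x right, y up, looking along -z (the intrinsics and any distortion apply to the point x, -y, -z); pixel columns grow to the right and rows downward; lengths in mm; the calibration is good to about 2 mm. A picture is of the moment at which its call begins.
- job.close_job(): hands the job in; it is judged then, once.
Trained networks look in the newest picture that a camera, given by its name, has taken for a name from the list of things; names that differ only in an ending like _2 or _b are one class to them, and where a whole thing is asked for, a point or a joint stands for the part that bears it (a point fixed in the world has none). Each returns a list of dicts, best first, with "p" (0 to 1); they miss things now and then, are a little off and sometimes report something else, mostly with a low value. They report only what shows in the picture. A call takes as long as a camera call. They do not tell look-alikes from the thing itself.
- models.look_for(target, camera): "centre" ([x, y, z] in mm, in world coordinates, good to about 4 mm: the middle of the surface that is visible of it).
- models.regions_of(target, camera): "region" (480x640 bool, what is visible of it).
The state is a dict: "t": time; "qpos": joint angles; "qvel": joint speeds; "joint_torque": joint torques, N m; "ee_pos": TCP position; "orientation": TCP orientation; "ft_force": force on the tool from outside, world axes, zero at the start; "moment": the same for the moment, N m; "width": finger opening in mm; "grasp_force": force on a finger pad.
Only numpy, scipy, OpenCV 4.12 (cv2) and the standard library are available. Lean on these libraries where they do the work, as an engineer would, in place of code of your own. Each camera call takes 0.05 s, during which the arm holds its last target. There are 200 camera calls.

### The job

Take the black microscope objective out of its clamp holder and show it to the small upward-looking inspection camera. First turn the clamp's black knob anticlockwise (seen from above) until it clicks over its detent, so that the steel finger stands well clear of the objective and stays there; then lift the objective out and hold it in the air before the camera, its flat underside facing the lens squarely, centred in front of the glass and 60 mm away from it. Finish while holding it there, still, in the gripper alone; do not let go or put it down, do not bump the camera with it, and leave the other things on the desk where they are.

Things in the scene. Friction and masses are not known exactly. Their poses are not given: they have to be found in the camera images.
- holder: Fixed clamp holder: aluminium base plate 58 (x) x 116 (y) x 6 mm. Origin: centre of its underside, on the desk mat (2 mm above z = 0); z up. At y = +32 mm a dark steel nest block 44 x 44 mm, top at z = 14 mm, with a round hole 30.6 mm wide and 8 mm deep where the objective stands upright. At y = -32 mm a steel post bears the knob and its clamping finger.
- clamp_knob (a joint): Knob angle (rad), anticlockwise from above is positive. At 0 (start) its steel finger, 14 mm wide, z = 47.5 to 51.5 mm, reaches 72 mm from the knob's axis along the holder's +y and lies 1.5 mm over the objective, barring it. A sprung detent resists (about 0.15 N m) until 0.6, then snaps it on to its stop at 1.2, where it stays, finger nearly along the holder's -x.
- knob_grip (a point): Point on the knob's upright axis at the height to grip it, 73 mm above the desk mat, in its upright black bar grip: 13 mm thick, 38 mm long, z = 51.5 to 83.5 mm. At knob angle 0 the bar lies along the holder's y, so pinch it along the holder's x; it turns with the knob. This frame turns too: y along bar and finger, z up.
- objective: The loose part: black microscope objective with a thin yellow ring, round, 28 mm across, 40 mm tall, narrower at the top, about 0.1 kg. Origin: centre of its flat underside (6 mm above the desk mat in the nest; its top at 46 mm); z along its axis, out of its top. Pinch across its diameter, best along the holder's x, 25 to 30 mm above its underside.
- camera_stand: Fixed foot of the inspection camera: a grey disc 68 mm wide, 8 mm thick. Origin: centre of its underside; the camera leans to its -x side, z up; in all 86 mm tall. Between robot and work stands the room's monitor, which never moves: reach over it. Its upright screen, 55 mm thick, spans from world x, y = 0.13, 0.13 to 0.52, -0.26 m, 0.10 to 0.43 m high.
- camera_barrel: The camera itself: a grey cube of 34 mm with a black lens barrel 28 to 35 mm in diameter, which looks up and towards the stand's -x side (to the robot's left), 25 degrees from the vertical. Its z axis is the line of sight, pointing out of the lens; the lens glass is 57 mm along z from the origin.
- lens (a point): Centre of the lens glass, about 80 mm above the desk mat.
- view_point (a point): The point in the air at which the centre of the objective's underside is to be held: on the line of sight, 60 mm in front of the lens glass, about 134 mm above the desk mat. The objective's own z axis must there point along the camera_barrel's z axis (underside to the lens, top away from it); its turn about that axis is free.
- loupe: Bystander: black eye loupe, round, 31 mm wide, 27 mm tall; origin: centre of its underside. Not to be moved.
- lens_cap: Bystander: flat black lens cap, 53 mm wide, 10 mm thick, lying on the desk; origin: centre of its underside. Not to be moved.
- jewel_bobbin: Bystander: low metal bobbin, 37 mm wide, 13 mm tall; origin: centre of its underside. Not to be moved.
Things that resemble listed ones, but are neither listed nor needed, are in the scene too. Leave any pink look-alike of the camera_stand alone.

How it is judged:
By the outcome, as a careful person would: the job done as asked, in the order asked, and still so for the second after the job is handed in, while the arm keeps its last pose, push and grip.
It also fails if it takes over 48 s, if anything falls off the work surface, if the arm or the gripper's body presses on something with over 40 N, if the wrist force passes 120 N, or if a joint passes its speed limit or range.

## Working session

There is one attempt and no reset: what is moved stays moved. The work goes in short steps, Python scripts to look and compute and a tool call to move; the robot and the scene stay as the last step left them, time stands still between calls to the robot, and variables do not carry over. Pictures are saved under pics/ and viewed, at most 10 in all, crops included, and the job is handed in when it is done.

Besides the shell and the picture viewer there is one more tool, called as a command line: name --argument value ..., lists and objects as JSON in quotes. jog_arm: Moves the arm, as the interface text tells. Its arguments: {"type":"object","properties":{"increments":{"type":"array"}},"required":["increments"]}

```bash
mkdir -p pics; ls
cat > h.py <<'E'
import numpy as np, cv2
from workcell import get_obs, get_image, job, models
from scipy.spatial.transform import Rotation as R
def pts(im, mask):
    v,u=np.nonzero(mask & (im["depth"]>0)); d=im["depth"][v,u]
    K=np.array([[im["fx"],0,im["cx"]],[0,im["fy"],im["cy"]],[0,0,1.]])
    n=cv2.undistortPoints(np.stack([u,v],1).astype(float).reshape(-1,1,2),K,np.array([im["k1"],0,0,0.])).reshape(-1,2)
    P=np.stack([n[:,0]*d,-n[:,1]*d,-d,np.ones(len(d))],1)
    return (P@np.array(im["cam_to_world"]).T)[:,:3], np.stack([u,v],1)
E
python3 - <<'E'
from h import *
o=get_obs(); print({k:np.round(v,3) for k,v in o.items()})
for c in ["side","top"]:
    im=get_image(c); cv2.imwrite(f"pics/{c}0.png",im["pixels"]); print(c,np.round(im["cam_to_world"],2).tolist(),im["fx"],im["k1"])
    for t in ["holder","clamp_knob","objective","camera_stand","camera_barrel","loupe","lens_cap","jewel_bobbin"]:
        rs=models.regions_of(t,c)
        print(t,[(round(r["p"],2),np.round(r["centre"]).tolist()) for r in models.look_for(t,c)][:4],[(round(r["p"],2),np.round(np.argwhere(r["region"]).mean(0)[::-1]).tolist(),int(r["region"].sum())) for r in rs][:4])
E
```

```text
pics
{'t': np.float64(0.0), 'qpos': array([ 1.273,  0.424,  1.631,  0.   ,  1.089, -0.019]), 'qvel': array([-0.   , -0.001, -0.001, -0.001, -0.002, -0.   ]), 'joint_torque': array([-3.0000e-03, -5.4461e+01, -2.7367e+01,  6.4000e-02,  2.3000e-02,
       -0.0000e+00]), 'ee_pos': array([171.791, 600.349, 221.914]), 'orientation': array([-4.360e-01, -3.111e+00,  2.000e-03]), 'ft_force': array([-0.28 , -0.345,  0.354]), 'moment': array([-0.032, -0.029,  0.007]), 'grasp_force': np.float64(0.0), 'width': np.float64(87.655)}
side [[-0.97, 0.12, -0.2, 300.62], [-0.23, -0.48, 0.85, 814.15], [0.01, 0.87, 0.49, 584.47], [0.0, 0.0, 0.0, 1.0]] 532.4279456510219 -0.044754190040869446
holder [(0.68, [428.0, 162.0, 14.0])] [(0.81, [335.0, 335.0], 2432)]
clamp_knob [(0.84, [424.0, 155.0, 60.0])] [(0.9, [339.0, 317.0], 810)]
objective [(0.61, [475.0, 160.0, 35.0])] [(0.77, [308.0, 330.0], 329), (0.7, [335.0, 335.0], 2353), (0.28, [324.0, 263.0], 590)]
camera_stand [(0.88, [492.0, -13.0, 30.0]), (0.65, [647.0, -275.0, 46.0])] [(0.67, [287.0, 202.0], 506), (0.67, [339.0, 317.0], 843), (0.58, [323.0, 272.
[... 609 characters left out ...]
[254.0, 282.0], 1628), (0.19, [341.0, 257.0], 439)]
clamp_knob [(0.79, [431.0, 149.0, 52.0])] [(0.58, [250.0, 286.0], 421), (0.28, [254.0, 281.0], 1767)]
objective [] [(0.43, [255.0, 263.0], 90)]
camera_stand [(0.91, [640.0, -283.0, 7.0]), (0.77, [494.0, -24.0, 40.0])] [(0.98, [479.0, 180.0], 892), (0.69, [345.0, 257.0], 927)]
camera_barrel [(0.87, [490.0, -23.0, 73.0]), (0.69, [647.0, -287.0, 74.0])] [(0.74, [482.0, 178.0], 361), (0.58, [341.0, 257.0], 466)]
loupe [(0.49, [381.0, 91.0, 25.0])] [(0.72, [280.0, 316.0], 220)]
lens_cap [(0.87, [391.0, 40.0, 11.0])] [(0.95, [310.0, 311.0], 593)]
jewel_bobbin [(0.54, [389.0, 217.0, 17.0])] [(0.6, [218.0, 311.0], 315), (0.21, [250.0, 286.0], 492)]
```

View pics/side0.png

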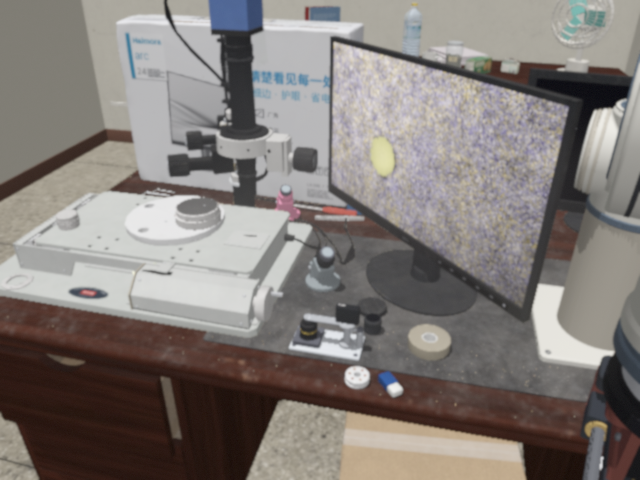

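View pics/top0.png

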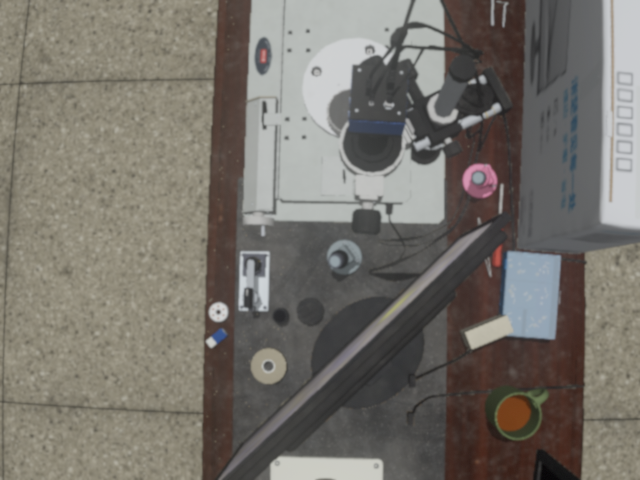

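Run:
```python
import cv2,numpy as np
s=cv2.imread("pics/side0.png");t=cv2.imread("pics/top0.png")
a=cv2.resize(s[180:400,230:430],(400,440),interpolation=3)
b=cv2.resize(t[150:350,190:390],(400,440)[:1]+(400,),interpolation=3)
c=np.zeros((440,800,3),np.uint8);c[:,:400]=a;c[:400,400:]=b
cv2.imwrite("pics/crop0.png",c)
```

```text
(no output)
```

View pics/crop0.png

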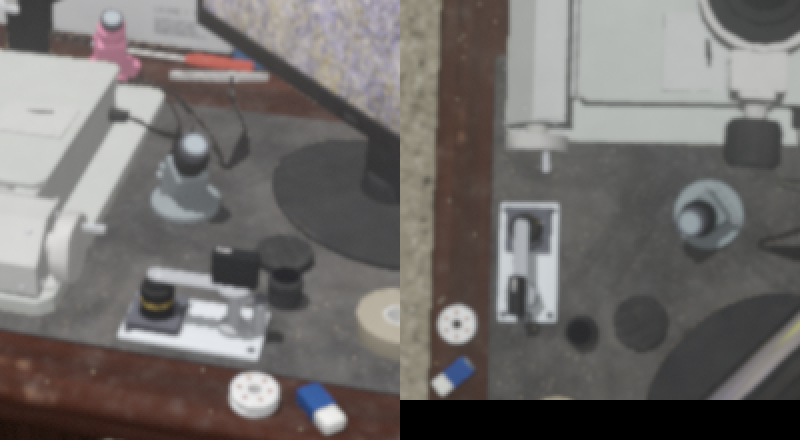

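Side view: the holder is at (335,335), its knob at (348,313) and the objective with the yellow ring at (308,330). There are two camera-stand candidates: grey at (323,270) and pink at (287,202). The grey one fits the description and the pink one is the look-alike. In the top view these are grey (345,257) and pink (479,180). The crop confirms it: the grey camera leans left towards +y, and the holder's +y points along world +x. Next I'll measure accurately and check the microscope's height near the view point.

Run:
```python
from h import *
o={}
for c in ["top","side"]:
    im=get_image(c); P,uv=pts(im,np.ones((480,640),bool)); px=im["pixels"][uv[:,1],uv[:,0]].astype(int)
    o[c]=P
    near=lambda x0,x1,y0,y1,z0,z1:(P[:,0]>x0)&(P[:,0]<x1)&(P[:,1]>y0)&(P[:,1]<y1)&(P[:,2]>z0)&(P[:,2]<z1)
    print(c,"mat z",np.median(P[near(400,460,0,80,-15,20)][:,2]))
    m=near(350,540,90,220,3,16)&(px.min(1)>130)
    r=cv2.minAreaRect(P[m][:,:2].astype(np.float32)); print("plate",m.sum(),np.round(r[0]),np.round(r[1]),round(r[2],1),np.median(P[m][:,2]))
    m=near(390,450,120,180,78,95); Q=P[m]; r=cv2.minAreaRect(Q[:,:2].astype(np.float32)); print("bar",m.sum(),r,Q.mean(0),np.median(Q[:,2]))
    m=near(430,520,120,190,47,58)&(px.min(1)>90); Q=P[m]; print("finger",m.sum(),Q.mean(0),cv2.minAreaRect(Q[:,:2].astype(np.float32)))
    for z0,z1 in [(4,14),(18,40),(40,60),(60,78),(78,95)]:
        m=near(440,540,-75,35,z0,z1); Q=P[m]
        if m.sum()>4: print("cam",z0,m.sum(),Q.mean(0).round(1),[np.round(v,1) for v in cv2.minEnclosingCircle(Q[:,:2].astype(np.float32))],cv2.minAreaRect(Q[:,:2].astype(np.float32)))
A=np.vstack(list(o.values()))
print("heightmap max z(mm), rows x, cols y",list(range(340,-160,-25)))
for x in range(700,300,-25):
    print(x,[int(A[k][:,2].max()) if (k:=(abs(A[:,0]-x)<12.5)&(abs(A[:,1]-y)<12.5)&(A[:,2]<900)).any() else -1 for y in range(340,-160,-25)])
```

```text
top mat z 3.245127022262068
plate 1026 [436. 169.] [101. 140.] 89.9 9.174769634176869
bar 149 ((413.8463134765625, 148.5023956298828), (13.693424224853516, 37.06356430053711), 88.1663818359375) [414.10145935 147.66882857  85.89172678] 86.16190004957434
finger 203 [460.11836245 148.12673614  54.06347723] ((458.7384948730469, 147.76974487304688), (56.72214126586914, 14.551383018493652), 1.851062297821045)
cam 4 975 [490.9 -22.    7.5] [array([489. , -21.9]), np.float64(71.2)] ((490.1768493652344, -19.964927673339844), (109.48094177246094, 100.09521484375), 89.70500946044922)
cam 18 20 [499.7 -41.   34.3] [array([501.9, -34.3]), np.float64(24.1)] ((503.98046875, -35.157958984375), (44.5218505859375, 27.8741397857666), 23.47076416015625)
cam 40 181 [502.3 -37.4  50.4] [array([497.8, -31.6]), np.float64(25.5)] ((500.47216796875, -30.682270050048828), (42.28861618041992, 36.23848342895508), 26.546628952026367)
cam 60 127 [490.6 -23.1  72. ] [array([492.8, -15.9]), np.float64(21.4)] ((488.745849609375, -16.805660247802734), (34.135440826416016, 37.93790817260742), 29.91220474243164)
cam 78 
[... 2231 characters left out ...]
8, 7, 8, 8, 56, 255, 264, 259, 19, 19]
500 [-1, -1, -1, -1, 5, 5, 9, 43, 48, 25, 8, 7, 9, 65, 89, 91, 50, 8, 18, 16]
475 [-1, -1, -1, -1, 5, 8, 11, 56, 59, 21, 8, 7, 8, 80, 90, 91, 19, 26, 21, 18]
450 [-1, -1, -1, -1, 6, 6, 8, 58, 59, 18, 9, 8, 9, 9, 8, 7, 8, 24, 19, 430]
425 [-1, -1, -1, -1, 6, 6, 9, 87, 93, 12, 9, 8, 15, 10, 8, 8, 14, 16, 430, 429]
400 [-1, -1, -1, -1, 17, 16, 15, 89, 90, 32, 34, 15, 17, 17, 13, 18, 18, 430, 430, 429]
375 [-1, -1, -1, -1, 15, 18, 15, 9, 32, 33, 34, 16, 19, 18, 18, 17, 430, 431, 429, 412]
350 [-1, -1, -1, -1, 12, 19, 14, 8, 9, 8, 9, 12, 9, 17, 19, 429, 430, 428, 410, 322]
325 [-1, -1, -1, -1, 16, 17, 7, 8, 25, 24, 24, 9, 13, 19, 429, 430, 429, 410, 322, 19]
```

```bash
python3 - <<'E'
from h import *
from scipy.optimize import least_squares
def pca(Q):
    w,v=np.linalg.eigh(np.cov(Q[:,:2].T)); a=np.degrees(np.arctan2(v[1,1],v[0,1])); return round((a+90)%180-90,2)
for c in ["top","side"]:
    im=get_image(c); print("==",c)
    P,uv=pts(im,np.ones((480,640),bool)); px=im["pixels"][uv[:,1],uv[:,0]].astype(int)
    N=lambda x0,x1,y0,y1,z0,z1:(P[:,0]>x0)&(P[:,0]<x1)&(P[:,1]>y0)&(P[:,1]<y1)&(P[:,2]>z0)&(P[:,2]<z1)
    for n,m in [("plate",N(375,510,105,185,5,14)&(px.min(1)>125)),("bar",N(385,445,120,180,80,95)),("finger",N(436,500,130,170,48,60)&(px.min(1)>95))]:
        Q=P[m]; r=cv2.minAreaRect(Q[:,:2].astype(np.float32)); q=np.percentile(Q,[2,98],axis=0).round(1)
        print(n,len(Q),"pca",pca(Q),"rect",np.round(r[0],1),np.round(r[1],1),round(r[2],1),"pct",q.tolist())
    m=N(430,540,-75,35,7,15)&(px.min(1)>85); Q=P[m]
    f=least_squares(lambda p:np.maximum(np.hypot(Q[:,0]-p[0],Q[:,1]-p[1])-34,0),[490,-22],loss="soft_l1")
    print("disc",len(Q),f.x,cv2.minEnclosingCircle(Q[:,:2].astype(np.float32)),np.percentile(Q,[2,98],axis=0).round(1).tolist())
    Q=P[N(455,520,-50,20,72,96)]
    for it in range(6):
        cc=Q.mean(0); n=np.linalg.svd(Q-cc)[2][2]; n*=np.sign(n[2]); 
        if it<5: d=(Q-cc)@n; k=abs(d-np.median(d))<max(6-1.2*it,2.5); Q=Q[k]
    R_,_=cv2.Rodrigues(np.cross(n,[0,0,1])); L=R.align_vectors([[0,0,1]],[n])[0].apply(Q-cc)
    ec=cv2.minEnclosingCircle(L[:,:2].astype(np.float32)); ctr=cc+R.align_vectors([[0,0,1]],[n])[0].inv().apply([*ec[0],0])
    print("lensface",len(Q),"n",n.round(3),"tilt",np.degrees(np.arccos(n[2])).round(1),"az",np.degrees(np.arctan2(n[1],n[0])).round(1),"mean",cc.round(1),"circ",ctr.round(1),round(ec[1],1))
    print("lens nn",[(round(r["p"],2),np.round(r["centre"],1).tolist()) for r in models.look_for("lens",c)][:2])
    m=N(440,535,-70,30,-5,110)&(P[:,2]>14)
    np.save(f"cam_{c}.npy",P[m])
E
python3 - <<'E'
import cv2,numpy as np
E
```

```text
== top
plate 803 pca 2.49 rect [446.6 148.8] [117.2  60.5] 0.3 pct [[390.2, 119.5, 5.3], [503.0, 177.1, 13.0]]
bar 144 pca 0.06 rect [413.9 148.7] [13.1 36.9] 89.0 pct [[395.6, 142.4, 81.2], [432.1, 154.2, 89.6]]
finger 202 pca 0.43 rect [461.4 148.1] [51.4 15.7] 5.7 pct [[436.2, 141.7, 49.1], [485.1, 155.2, 58.4]]
disc 382 [497.47864551 -28.82216779] ((482.8448486328125, -22.059417724609375), 69.71820831298828) [[465.4, -59.9, 7.1], [531.6, 4.1, 14.4]]
lensface 113 n [ 0.125 -0.263  0.957] tilt 16.9 az -64.6 mean [488.7 -17.9  78.6] circ [488.7 -17.3  78.8] 17.2
lens nn [(0.77, [494.1, -25.7, 74.2]), (0.74, [384.2, 93.8, 25.3])]
== side
plate 972 pca 8.1 rect [446.2 151.1] [ 60.9 115.7] 90.0 pct [[389.8, 123.1, 5.6], [499.0, 178.8, 13.0]]
bar 172 pca -1.13 rect [414.4 150.2] [14.8 38. ] 88.8 pct [[396.3, 143.8, 80.4], [431.9, 157.3, 87.7]]
finger 204 pca -0.6 rect [460.9 149.6] [15.7 49.7] 88.2 pct [[436.8, 143.3, 50.5], [484.1, 157.2, 56.1]]
disc 411 [495.74807327 -24.4594235 ] ((494.7200927734375, -24.89215087890625), 35.79409408569336) [[465.1, -45.6, 7.5], [526.3, 7.9, 12.8]]
lensface 128 n [-0.266  0.333  0.905] tilt 25.2 az 128.7 mean [483.7  -9.5  82. ] circ [484.6  -9.6  82.4] 14.5
lens nn [(0.87, [650.1, -271.7, 57.9]), (0.7, [492.6, -11.5, 58.3])]
```

```bash
cat > fit.py <<'E'
from h import *
from scipy.optimize import least_squares
def frame(az,tilt=np.radians(25)):
    z=np.array([np.sin(tilt)*np.cos(az),np.sin(tilt)*np.sin(az),np.cos(tilt)]); y=np.array([-np.sin(az),np.cos(az),0]); return np.stack([np.cross(y,z),y,z],1)
def sdf(P,p,cube0,rc=15.5):
    q=(P-p[:3])@frame(p[3])
    d=np.stack([np.hypot(q[:,0],q[:,1])-rc, np.maximum(q[:,2],cube0-5-q[:,2])],1)
    cy=np.minimum(d.max(1),0)+np.linalg.norm(np.maximum(d,0),axis=1)
    b=np.abs(q-[0,0,cube0-17])-17
    bx=np.minimum(b.max(1),0)+np.linalg.norm(np.maximum(b,0),axis=1)
    return np.minimum(cy,bx)
if __name__=="__main__":
    C={c:np.load(f"cam_{c}.npy") for c in ["top","side"]}
    for k,P in {**C,"both":np.vstack(list(C.values()))}.items():
        P=P[P[:,2]>32]; P=P-[0,0,0.8]
        for cube0 in [-23,-40]:
            best=min((least_squares(lambda p:np.r_[sdf(P,p,cube0),(p[2]-82)*5],[486,-12,82,np.radians(a)],loss="soft_l1",f_scale=2) for a in (90,125,160)),key=lambda f:f.cost)
            p=best.x; print(k,len(P),cube0,p[:3].round(1),"az",np.degrees(p[3]).round(1),"cost",round(best.cost/len(P),2),"origin",(p[:3]-57*frame(p[3])[:,2]).round(1))
E
python3 fit.py
```

```text
top 506 -23 [484.4 -11.1  81.9] az 126.1 cost 1.44 origin [498.6 -30.5  30.2]
top 506 -40 [484.5 -11.8  82.5] az 126.7 cost 1.36 origin [498.9 -31.2  30.8]
side 521 -23 [483.6 -11.7  82.1] az 130.2 cost 1.12 origin [499.2 -30.1  30.4]
side 521 -40 [483.1 -10.7  82. ] az 132.0 cost 1.14 origin [499.2 -28.6  30.4]
both 1027 -23 [483.9 -11.5  82. ] az 128.7 cost 1.29 origin [499.  -30.3  30.4]
both 1027 -40 [483.9 -11.2  82.4] az 129.3 cost 1.36 origin [499.2 -29.8  30.8]
```

Holder: yaw ≈ 0, knob axis (414.2, 149.4), objective (478.3, 149.4). Lens: (484, −11.4, 82), azimuth 128.5°, which puts the view point at about (468.2, 8.4, 136.4). First I'll move above the knob.

jog_arm --increments '[0,0,0,-29.8,-30.6,0,100,0,0,0,-29.8,-30.6,0,100,0,0,0,-29.8,-30.6,0,100,0,0,0,-29.8,-30.6,0,100,0,0,0,-29.8,-30.6,0,100,0,0,0,-29.8,-30.6,0,100,0,0,0,-29.8,-30.6,0,100,0,0,0,-29.8,-30.6,0,100,0,0,0,-29.8,-30.6,0,100,0,0,0,-29.8,-30.6,0,100,0,0,0,-29.8,-30.6,0,100,0,0,0,-29.8,-30.6,0,100]'

```text
t: 3.5
ee_pos: [415.4, 148.2, 223.0]
orientation: [0.436, 3.11, 0.001]
ft_force: [1.2, -0.5, 0.2]
width: 87.7
grasp_force: 0.0
```

jog_arm --increments '[0,0,10.2,0,0,0,100,0,0,10.2,0,0,0,100,0,0,10.2,0,0,0,100,0,0,10.2,0,0,0,100,0,0,10.2,0,0,0,100,0,0,10.2,0,0,0,100,0,0,10.2,0,0,0,100,0,0,10.2,0,0,0,100,0,0,10.2,0,0,0,100,0,0,10.2,0,0,0,100,0,0,10.2,0,0,0,100,0,0,10.2,0,0,0,100]'

```text
t: 5.0
ee_pos: [414.8, 149.5, 222.8]
orientation: [2.94, 1.108, 0.001]
ft_force: [-0.8, -0.4, -0.0]
width: 88.1
grasp_force: 0.0
```

jog_arm --increments '[0,0,10.4,0,0,0,100,0,0,10.4,0,0,0,100,0,0,10.4,0,0,0,60,0,0,10.4,0,0,0,60,0,0,0,0,0,0,60]'

```text
t: 5.62
ee_pos: [414.8, 149.4, 222.8]
orientation: [-3.142, -0.003, -0.0]
ft_force: [0.9, -0.1, -0.8]
width: 61.2
grasp_force: 0.0
```

jog_arm --increments '[0,0,0,-0.5,0,30,60,0,0,0,0,0,30,60,0,0,0,0,0,30,60,0,0,0,0,0,30,60,0,0,0,0,0,20,60,0,0,0,0,0,15,60,0,0,0,0,0,9.5,60,0,0,0,0,0,0,60]'

```text
t: 6.62
ee_pos: [414.1, 149.4, 57.9]
orientation: [3.141, 0.002, -0.001]
ft_force: [0.8, -0.1, 0.9]
width: 52.7
grasp_force: 0.0
```

jog_arm --increments '[0,0,0,0,0,0,0,0,0,0,0,0,0,0,0,0,0,0,0,0,0,0,0,0,0,0,0,0,0,0,0,0,0,0,0]'

```text
t: 7.25
ee_pos: [414.3, 148.9, 58.3]
orientation: [3.141, 0.002, 0.0]
ft_force: [-0.3, -5.5, 3.9]
width: 12.8
grasp_force: 30.0
```

jog_arm --increments '[0,0,-6,0,0.4,0,0,0,0,-8,0,0,0,0,0,0,-8,0,0,0,0,0,0,-8,0,0,0,0,0,0,-8,0,0,0,0,0,0,-8,0,0,0,0,0,0,-8,0,0,0,0,0,0,-8,0,0,0,0,0,0,-7,0,0,0,0,0,0,0,0,0,0,0,0,0,0,0,0,0,0]'

```text
t: 8.62
ee_pos: [415.5, 147.4, 58.4]
orientation: [2.586, 1.779, 0.001]
ft_force: [6.6, -17.1, 0.3]
width: 13.0
grasp_force: 30.0
```

Run:
```python
from h import *
o=get_obs(); print(o["moment"],o["qpos"].round(2) if hasattr(o["qpos"],"round") else o["qpos"], o["orientation"])
```

```text
[-3.10827292 -1.1000481  -0.25148937] [ 0.32  0.45  2.12 -0.    0.56  0.68] [2.58573042e+00 1.77946211e+00 7.64695109e-04]
```

jog_arm --increments '[0,0,0,0,0,0,50,0,0,0,0,0,0,50,0,0,0,0,0,0,50,0,0,0,0,0,-15,50,0,0,0,0,0,-30,50,0,0,0,0,0,-30,50,0,0,0,0,0,-20,60]'

```text
t: 9.5
ee_pos: [414.6, 149.3, 155.4]
orientation: [2.588, 1.78, 0.003]
ft_force: [-0.2, 0.1, -0.1]
width: 50.3
grasp_force: 0.0
```

Run:
```python
from h import *
for c in ["top","side"]:
    im=get_image(c); P,uv=pts(im,np.ones((480,640),bool)); px=im["pixels"]
    a=px[230:330,200:300] if c=="top" else px[270:370,270:370]
    globals()[c]=cv2.resize(a,(400,400),interpolation=3)
    N=lambda x0,x1,y0,y1,z0,z1:(P[:,0]>x0)&(P[:,0]<x1)&(P[:,1]>y0)&(P[:,1]<y1)&(P[:,2]>z0)&(P[:,2]<z1)
    Q=P[N(455,505,125,175,38,56)]; print(c,len(Q),Q.mean(0).round(1),[np.round(v,1) for v in cv2.minEnclosingCircle(Q[:,:2].astype(np.float32))])
    Q=P[N(400,460,170,240,44,60)]; print("finger",len(Q),Q.mean(0).round(1),np.percentile(Q,[5,95],axis=0).round() if len(Q) else 0)
cv2.imwrite("pics/open.png",np.hstack([top,side]))
```

```text
top 6 [470.2 157.6  42.5] [array([470.2, 157.8]), np.float64(3.2)]
finger 0 [nan nan nan] 0
side 182 [477.2 154.1  44.8] [array([477.7, 151.5]), np.float64(14.3)]
finger 220 [430.4 193.9  54. ] [[419. 173.  52.]
 [441. 215.  56.]]<stdin>:8: RuntimeWarning: Mean of empty slice.
  ret = um.true_divide(
```

View pics/open.png

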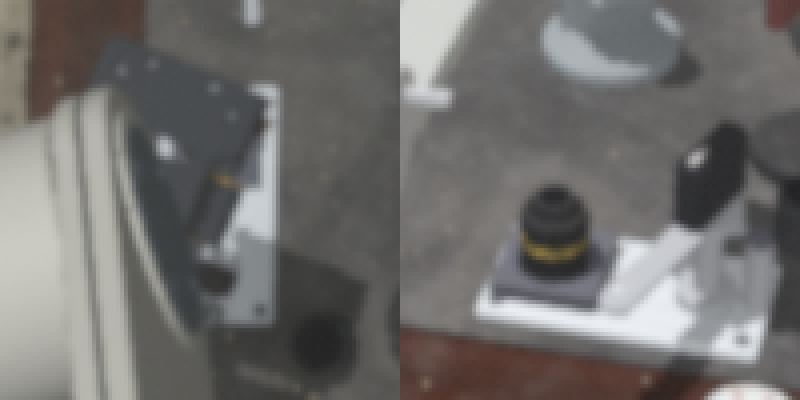

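The finger now points about 68° round and stands clear of the objective. In the right half of the crop it runs from (680,230) to (620,305), and the objective is at (555,235). Going for the objective.

jog_arm --increments '[0,0,10,0,0,0,60,0,0,10,0,0,0,60,0,0,10,0,0,0,60,0,0,10,0,0,0,60,0,0,10,0,0,0,60,0,0,10,0,0,0,60,0,0,9,0,0,0,60,0,0,0,31.7,0,0,60,0,0,0,32,0,0,60,0,0,0,0,0,0,60]'

```text
t: 10.85
ee_pos: [479.4, 149.1, 152.8]
orientation: [-3.141, 0.0, -0.001]
ft_force: [-0.2, -0.0, -0.6]
width: 52.7
grasp_force: 0.0
```

jog_arm --increments '[0,0,0,0,0,30,60,0,0,0,0,0,30,60,0,0,0,0,0,25,60,0,0,0,0,0,20,60,0,0,0,0,0,15,60,0,0,0,0,0,10,60,0,0,0,0,0,6.5,60,0,0,0,0,0,0,60,0,0,0,0,0,0,60]'

```text
t: 11.98
ee_pos: [478.3, 149.2, 17.1]
orientation: [-3.141, -0.001, -0.001]
ft_force: [0.6, 0.0, 0.3]
width: 52.8
grasp_force: 0.0
```

jog_arm --increments '[0,0,0,0,0,-1,45,0,0,0,0,0,0,0,0,0,0,0,0,0,0,0,0,0,0,0,0,0,0,0,0,0,0,0,0,0,0,0,0,0,0,0]'

```text
t: 12.72
ee_pos: [478.1, 149.1, 17.9]
orientation: [-3.142, -0.001, -0.0]
ft_force: [-0.3, -1.3, 5.5]
width: 27.1
grasp_force: 30.0
```

jog_arm --increments '[0,0,0,0,0,-3,0,0,0,0,0,0,-6,0,0,0,0,0,0,-15,0,0,0,0,0,0,-25,0,0,0,0,0,0,-30,0,0,0,0,0,0,-30,0,0,0,0,0,0,-30,0,0,0,0,0,0,-30,0,0,0,0,0,0,0,0]'

```text
t: 13.85
ee_pos: [479.4, 149.5, 189.4]
orientation: [-3.14, -0.001, -0.008]
ft_force: [-0.3, 0.5, -1.5]
width: 27.5
grasp_force: 30.0
```

jog_arm --increments '[0,0,-10,0,0,0,0,0,0,-10,0,0,0,0,0,0,-10,0,0,0,0,0,0,-10,0,0,0,0,0,0,-10,0,0,0,0,0,0,-10,0,0,0,0,0,0,-10,0,0,0,0,0,0,-10,0,0,0,0,0,0,-10,0,0,0,0,0,0,0,0,0,0,0]'

```text
t: 15.1
ee_pos: [477.1, 148.9, 185.7]
orientation: [-2.222, -2.22, 0.002]
ft_force: [-0.8, 0.5, -0.8]
width: 27.5
grasp_force: 30.0
```

```bash
cat > plan.py <<'E'
from h import *
def plan(V,az,off,o,back=0,x=0):
    "turn (deg, tool) and world/tool shift to bring underside (tool x offset x, z offset off) to V+back*axis"
    t=np.radians(25); ax=np.array([np.sin(t)*np.cos(az),np.sin(t)*np.sin(az),np.cos(t)])
    R0=R.from_rotvec(o["orientation"]); z=R0.apply([0,0,1])
    c=np.cross(z,-ax); d=R.from_rotvec(c/np.linalg.norm(c)*np.arctan2(np.linalg.norm(c),z@-ax)) if np.linalg.norm(c)>1e-9 else R.identity()
    R1=d*R0
    tcp=V+back*ax-R1.apply([x,0,off])
    print("turn tool deg",np.degrees((R0.inv()*R1).as_rotvec()).round(2),"tcp",tcp.round(1),"shift in new tool axes",R1.inv().apply(tcp-o["ee_pos"]).round(1),"shift in old",R0.inv().apply(tcp-o["ee_pos"]).round(1), R1.as_rotvec().round(3))
if __name__=="__main__":
    o=get_obs(); print(o["ee_pos"],o["orientation"],np.round(o["qpos"],2),o["width"])
    plan(np.array([468.2,8.4,136.4]),np.radians(128.5),9.9,o,50)
E
python3 plan.py
```

```text
[477.13490714 148.86095511 185.73615978] [-2.222059   -2.21963098  0.00234521] [0.28 0.29 1.93 0.   0.92 0.28] 27.481605826709416
turn tool deg [-15.67 -19.53  -0.  ] tcp [452.4  28.2 190.7] shift in new tool axes [-116.5  -27.9   28.9] shift in old [-120.7  -24.6   -4.9] [ 1.915  1.914 -0.068]
```

jog_arm --increments '[-3.13,-3.91,0,0,0,0,0,-3.13,-3.91,0,0,0,0,0,-3.13,-3.91,0,0,0,0,0,-3.13,-3.91,0,0,0,0,0,-3.13,-3.91,0,0,0,0,0,-0.02,0.02,0,-19.4,-4.6,4.8,0,0,0,0,-19.4,-4.6,4.8,0,0,0,0,-19.4,-4.7,4.8,0,0,0,0,-19.4,-4.6,4.8,0,0,0,0,-19.4,-4.7,4.8,0,0,0,0,-19.5,-4.7,4.9,0,0,0,0,0,0,0,0]'

```text
t: 16.6
ee_pos: [452.6, 26.1, 191.8]
orientation: [1.918, 1.91, -0.066]
ft_force: [-0.3, 0.8, -1.5]
width: 27.5
grasp_force: 30.0
```

Run:
```python
from plan import *
o=get_obs(); print(np.round(o["qpos"],2),o["width"])
plan(np.array([468.2,8.4,136.4]),np.radians(128.5),9.9,o,0)
im=get_image("side"); np.savez("s1.npz",**im)
cv2.imwrite("pics/hold.png",cv2.resize(im["pixels"][150:350,200:440],(720,600),interpolation=3))
```

```text
[ 0.3   0.18  2.17 -0.63  0.73  0.77] 27.500213403048868
turn tool deg [ 0.04  0.   -0.  ] tcp [465.6  11.7 145.4] shift in new tool axes [ 2.4 -0.4 50.3] shift in old [ 2.4 -0.4 50.3] [ 1.918  1.91  -0.067]
```

View pics/hold.png

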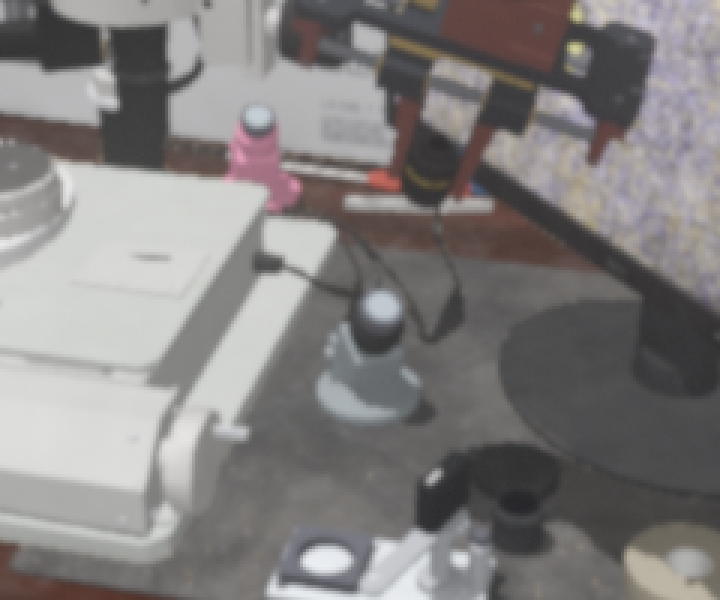

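The objective is held straight at (430,170) in the crop, tilted towards the lens at (380,305). The nest at (327,558) is empty. Closing in along the line of sight.

jog_arm --increments '[0,0,0,1,-0.2,12,0,0,0,0,0.5,-0.2,12,0,0,0,0,0,0,10,0,0,0,0,0,0,8,0,0,0,0,0,0,5,0,0,0,0,0,0,3,0,0,0,0,0,0,0,0,0,0,0,0,0,0,0,0,0,0,0,0,0,0]'

```text
t: 17.77
ee_pos: [466.5, 13.4, 145.9]
orientation: [1.913, 1.914, -0.065]
ft_force: [1.0, 0.1, -1.6]
width: 27.4
grasp_force: 30.0
```

```bash
cat > chk.py <<'E'
from plan import *
from fit import frame,sdf
from scipy.optimize import least_squares
o=get_obs(); print(o["ee_pos"],o["orientation"],o["width"])
plan(np.array([468.2,8.4,136.4]),np.radians(128.5),9.9,o,0)
R0=R.from_rotvec(o["orientation"])
for c in ["side","top"]:
    im=get_image(c); P,uv=pts(im,np.ones((480,640),bool)); px=im["pixels"][uv[:,1],uv[:,0]].astype(int)
    q=R0.inv().apply(P-o["ee_pos"])
    m=(np.hypot(q[:,0],q[:,1])<20)&(q[:,2]>-32)&(q[:,2]<16)&(abs(q[:,1])<12.5)
    Q=q[m]; print(c,len(Q), "tool-frame pct z",np.percentile(Q[:,2],[1,50,99]).round(1) if len(Q) else "")
    B=Q[(Q[:,2]>-8)&(Q[:,2]<11)]
    if len(B)>20:
        f=least_squares(lambda p:np.hypot(B[:,0]-p[0]-p[2]*B[:,2],B[:,1]-p[1])-14,[0,0,0],loss="soft_l1"); print("  body axis x,y offset, slope",f.x.round(2),"n",len(B),"rms",np.sqrt(np.mean(f.fun**2)).round(2))
    C=P[(P[:,0]>440)&(P[:,0]<535)&(P[:,1]>-70)&(P[:,1]<30)&(P[:,2]>32)&(P[:,2]<98)]-[0,0,.8]
    f=least_squares(lambda p:np.r_[sdf(C,p,-23),(p[2]-82)*5],[484,-11,82,2.24],loss="soft_l1",f_scale=2); print("  lens",len(C),f.x[:3].round(1),np.degrees(f.x[3]).round(1))
E
python3 chk.py
```

```text
[466.45643425  13.36588853 145.93713004] [ 1.91298716  1.91405745 -0.06472233] 27.372891964616713
turn tool deg [ 0.14 -0.05  0.  ] tcp [465.6  11.7 145.4] shift in new tool axes [-1.4 -1.1  0.8] shift in old [-1.4 -1.1  0.8] [ 1.914  1.914 -0.068]
side 303 tool-frame pct z [-31.7 -20.8   7.3]
  body axis x,y offset, slope [ 1.73 -1.63 -0.02] n 83 rms 1.01
  lens 521 [483.6 -11.7  82. ] 130.7
top 144 tool-frame pct z [-31.3 -17.1   7.8]
  body axis x,y offset, slope [ 1.34 -1.73  0.01] n 43 rms 0.72
  lens 508 [484.2 -11.2  82. ] 127.1
```

```bash
cat > bias.py <<'E'
from h import *
o=get_obs(); R0=R.from_rotvec(o["orientation"])
for c in ["side","top"]:
    im=get_image(c); P,uv=pts(im,np.ones((480,640),bool)); q=R0.inv().apply(P-o["ee_pos"])
    for z0 in range(-140,10,15):
        Q=q[(q[:,2]>z0)&(q[:,2]<z0+15)&(abs(q[:,0])<45)&(abs(q[:,1])<100)]
        if len(Q)>20:
            e=np.percentile(Q[:,1],[1,99]); print(c,z0,len(Q),"y ext",e.round(1),"mid",e.mean().round(1),"x ext",np.percentile(Q[:,0],[1,99]).round(1))
    # finger gaps: y histogram at finger height
    Q=q[(q[:,2]>-55)&(q[:,2]<-32)&(abs(q[:,0])<15)&(abs(q[:,1])<60)]
    print(np.histogram(Q[:,1],np.arange(-40,41,4))[0])
E
python3 bias.py
```

```text
side -140 463 y ext [-86.2  85.3] mid -0.5 x ext [-28.2  31.1]
side -125 1971 y ext [-88.9  86.2] mid -1.3 x ext [-30.9  33.4]
side -110 955 y ext [-82.2  79.5] mid -1.4 x ext [-25.6  34.4]
side -95 256 y ext [-80.5  78.2] mid -1.2 x ext [-22.3  34.6]
side -65 87 y ext [-27.9  24.4] mid -1.7 x ext [-3.6 13.4]
side -50 86 y ext [-26.   24.1] mid -1.0 x ext [-7.8 13.5]
side -35 249 y ext [-23.7  20.6] mid -1.6 x ext [-5.9 16.6]
side -20 146 y ext [-22.9  20.6] mid -1.2 x ext [ 6.  16.8]
side -5 90 y ext [-22.2  19. ] mid -1.6 x ext [ 4.9 16.7]
[ 0  0  0 14 23 21  8  1  4  6  7  4  0 24 23 20  1  0  0  0]
top -140 405 y ext [-85.   86.6] mid 0.8 x ext [-33.   27.4]
top -125 1787 y ext [-87.4  87.6] mid 0.1 x ext [-33.9  29.7]
top -110 859 y ext [-79.2  79. ] mid -0.1 x ext [-34.9  22.2]
top -95 197 y ext [-78.7  79.8] mid 0.6 x ext [-35.1  20.2]
top -50 34 y ext [-24.6   5.2] mid -9.7 x ext [-13.4   7.6]
top -35 121 y ext [-22.8  21.7] mid -0.5 x ext [-13.4  10.3]
top -20 105 y ext [-23.5  21.7] mid -0.9 x ext [-13.5   5.7]
top -5 49 y ext [-22.8  20. ] mid -1.4 x ext [-13.4  -5.7]
[ 0  0  0  4 12 16 18  0  1  0  0  0  0  2  0  1  0  0  0  0]
```

jog_arm --increments '[0.1,0,0,-1.4,0.1,0.3,0,0,0,0,-1.3,0.1,0.3,0,0,0,0,0,0,0,0,0,0,0,0,0,0,0,0,0,0,0,0,0,0]'

```text
t: 18.6
ee_pos: [466.6, 10.6, 146.1]
orientation: [1.914, 1.915, -0.067]
ft_force: [1.0, 0.0, -1.1]
width: 27.4
grasp_force: 30.0
```

```bash
python3 - <<'E'
from plan import *
E=[];O=[]
for i in range(12):
    get_image("side"); o=get_obs(); E.append(o["ee_pos"]); O.append(o["orientation"])
print(np.mean(E,0).round(2),np.std(E,0).round(2),np.mean(O,0).round(4),np.std(O,0).round(4))
o["ee_pos"]=np.mean(E,0); o["orientation"]=np.mean(O,0)
plan(np.array([469.0,8.4,136.4]),np.radians(128.7),9.9,o,0,1.5); print(o["t"])
E
python3 chk.py
```

```text
[466.57  10.56 146.07] [0.01 0.01 0.01] [ 1.9143  1.9148 -0.0671] [0. 0. 0.]
turn tool deg [-0.05  0.01 -0.  ] tcp [466.3  10.3 145.9] shift in new tool axes [-0.2 -0.3  0.2] shift in old [-0.2 -0.3  0.2] [ 1.914  1.915 -0.066]
19.2
[466.55145835  10.54038707 146.0760714 ] [ 1.91426607  1.91486736 -0.06714035] 27.194374292022722
turn tool deg [ 0.01 -0.04 -0.  ] tcp [465.6  11.7 145.4] shift in new tool axes [ 1.3 -1.1  0. ] shift in old [ 1.3 -1.1  0. ] [ 1.914  1.914 -0.068]
side 308 tool-frame pct z [-31.7 -20.8   6.7]
  body axis x,y offset, slope [ 1.87 -1.26 -0.02] n 78 rms 0.86
  lens 520 [483.6 -11.6  82.2] 130.7
top 145 tool-frame pct z [-31.2 -17.1   6.9]
  body axis x,y offset, slope [ 1.23 -1.42 -0.01] n 43 rms 0.65
  lens 506 [484.6 -11.1  81.5] 125.7
```

Run:
```python
from h import *
im=get_image("side"); cv2.imwrite("pics/fin.png",cv2.resize(im["pixels"][190:400,220:440],(628,600),interpolation=3)); print(get_obs()["qvel"].round(4))
```

```text
[-0.0003  0.0011  0.0003  0.0003  0.0002  0.0004]
```

View pics/fin.png

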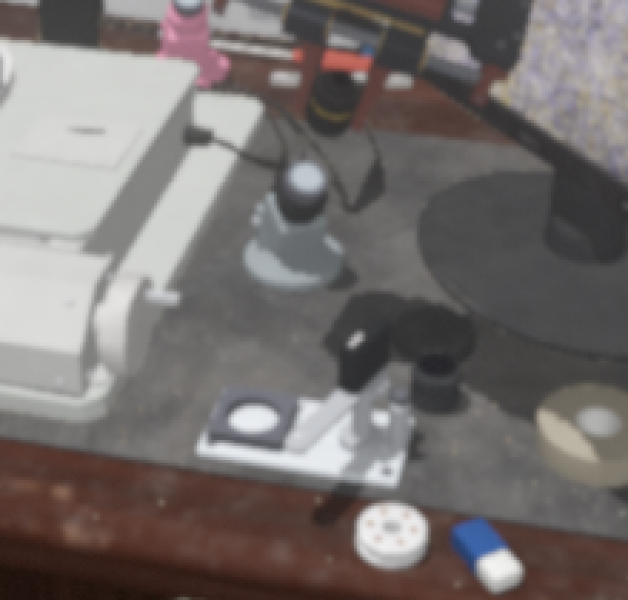

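The objective at (333,105) is held in line with the lens at (305,178). The clamp finger is still open, and the loupe (437,380), lens cap (433,325) and bobbin (391,535) are where they were.

```bash
python3 -c "
from workcell import job; print(job.close_job())"
```

```text
the job is handed in; nothing more can be done
None
```

I turned the knob past its detent so the finger stands clear, lifted the objective out, and handed the job in with the gripper holding it still, squarely in front of the inspection camera, about 60 mm from the glass by my measurements; the judge's verdict was not shown.

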